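# Find the tin that rattles

## Robot

A 6-joint arm with a two-finger parallel gripper is mounted at the origin on the work surface. World frame = base frame: x ahead of the robot, y to its left, z up, the work surface at z = 0. Lengths are in m, angles in rad, forces in N, time in s.
With the tool pointing down it reaches from about 0.35 to 0.725 m from the base axis. Payload 4.3 kg.
Tool frame: the origin (TCP) lies at the very end of the fingers, on their centre line; the grasp point (between the pads) lies 19 mm behind it (manip.tcp_to_grasp is the distance from the TCP to the grasp point, in m); z points along the fingers, y is the line along which they close (so a half turn about z gives the same grasp; the last joint's range is limited). The gripper opens to 85 mm and grips with 20 to 120 N. Pads are 22 mm wide; open, the fingers measure 114 mm over their backs; the gripper's body (76 mm by 85 mm) begins 54 mm behind the grasp point. The pads swing forward as they close: fully open they stand 13 mm farther back than shut.
Start: joints at [-1.321, 0.377, 0.081, 1.274, 0, 1.46], TCP at [0.202, -0.538, 0.231] pointing down, gripper open.
Joint ranges: [-2.72, 2.72], [-0.84, 1.66], [-1.02, 1.22], [-1.77, 2.12], [-1.37, 1.28], [-3.14, 3.14]. Speed limits (rad/s): [2.57, 2.57, 3.14, 3.14, 3.14, 3.14].

## Interface

Orientations are given as a unit quaternion [w, x, y, z].
In Python, from cell import manip, vision gives the robot as it stands.
- The arm moves only by the tool move_arm, never from a script. Its argument "increments" is a list of rows, each a list of 7 numbers: the shift along the tool's x, y, z in m, then the turn, a rotation vector about the tool's x, y, z in degrees, then the gripper's target within -1 to 1 (fully open at 1, half-way at 0, shut at -1). A call has 1 to 10 rows; each row shifts and turns the commanded pose from where the row before left it, along the tool's axes as they then stand; what a row does not reach is not made up. A row lasts 1/8 s, in which the tool goes at most 62.5 mm and 10.7 degrees, less where a joint would pass 70% of its speed; a pose out of reach is approached as far as the arm can. A call is refused whole if a number of a shift passes 0.0625 or a number of a turn 10.7, either way. A call with a gripper value outside its range is refused whole. The fingers move at their own pace and stop on an object; "squeeze" is the grip in N (left out, the last holds). Time passes only in rows, so rows that do not move let the fingers close. It gives the time, the measured TCP pose, the force, the opening and the grip force at its end, in the units of the state.
- manip.state(): the state, without advancing time (a new reading comes with each control period).
- vision.capture(name): name is "scene" or "top"; returns (picture, depth): 384x512x3 uint8, blue, green, red; 384x512 float32, m along the optical axis (not along the pixel's ray), 0 where there is no reading.
- vision.calibration(name): a dict with "mtx" (3x3 intrinsics, pixels), "D" ([k1, k2, p1, p2, k3] as OpenCV has them; the pictures are not rectified), "pose" (4x4, takes a point from camera to world coordinates). Camera axes: x right, y up, looking along -z (the intrinsics and any distortion apply to the point x, -y, -z); pixel columns grow to the right and rows downward; lengths in m; the calibration is good to about 2 mm. A picture is of the moment at which its call begins. calibration takes no time and is no camera call.
- manip.sign_off(): hands the job in; it is judged then, once.
Trained networks look in the newest picture that a camera, given by its name, has taken for a name from the list of things; names that differ only in an ending like _2 or _b are one class to them, and where a whole thing is asked for, a point or a joint stands for the part that bears it (a point fixed in the world has none). Each returns a list of dicts, best first, with "confidence" (0 to 1); they miss things now and then, are a little off and sometimes report something else, mostly with a low value. They report only what shows in the picture. A call takes as long as a camera call.
- vision.cut_out(camera, label): "mask" (384x512 bool, what is visible of it) and "rect" ([left, top, right, bottom] in pixels, round what is visible of it).
- vision.spot_point(camera, label): "pixel" ([column, row] in pixels: a listed point, or the origin of a listed thing).
The state is a dict: "t": time; "joint_pos": joint angles; "qvel": joint speeds; "effort": joint torques, N m; "position": TCP position; "ee_rot": TCP orientation; "force": force on the tool from outside, world axes, zero at the start; "wrist_torque": the same for the moment, N m; "finger_gap": finger opening in m; "finger_force": force on a finger pad.
Only numpy, scipy, OpenCV 4.12 (cv2) and the standard library are available. Lean on these libraries where they do the work, as an engineer would, in place of code of your own. Each camera call takes 0.05 s, during which the arm holds its last target. There are 200 camera calls.

## Task

The banding wheel needs its spare pivot ball, which lies loose in one of the three sealed tins. Working from the robot's left to its right, pick up each tin in turn and shake it briskly to and fro a few times well clear of the bench, standing the quiet ones back upright where they were; once all three have been tried, hold the one that rattles out over the middle of the banding wheel, upright and still, 10 to 20 cm above the disc. Finish while holding it there; drop no tin, and leave the jar, the bowl and the glaze pot alone.

Things in the scene. Friction and masses are not known exactly. Their poses are not given: they have to be found in the camera images.
- tin_left_center (a point): left-hand tin (largest y): plain sealed metal tin, 92 mm long (its x axis) x 58 mm wide (y axis) x 64 mm high, paler lid that stays shut. Point at its centre, 32 mm above the bench. Stands upright, long side within 0.35 rad of world x. All three tins look alike and weigh 0.13 to 0.55 kg in all at random: weight does not tell
- tin_middle_center (a point): middle tin, like the left one; point at its centre. One tin of the three, drawn by lot, holds a loose steel ball (34 mm, 160 g) that rolls freely 48 mm along the tin and 14 mm across; the contents of the other two are packed tight and do not move
- tin_right_center (a point): right-hand tin (smallest y), like the left one; point at its centre. In the rattling tin, held level, a brisk stroke along its length (60 mm at 0.4 m/s) sends the ball knocking into the leading end wall, where it stays until the next stroke: between two opposite strokes the moment at the wrist across the tin shifts by about 0.07 N m; in a quiet tin nothing shifts
- wheel_top (a point): centre of the top of the banding wheel, a fixed metal turntable beyond the tins: disc 160 mm across, its top 66 mm above the bench
- jar: white lidded ceramic jar, 76 mm across, 114 mm high, at the far left; origin under its centre. Leave alone
- bowl: terracotta bowl, 100 mm across, 45 mm high, at the far right; origin under its centre. Leave alone
- glaze: small blue pot of glaze with a cap, 48 mm across, 85 mm high, right of the wheel; origin under its centre. Leave alone

How it is judged:
By the outcome, as a careful person would: the job done as asked, in the order asked, and still so for the second after the job is handed in, while the arm keeps its last pose, push and grip.
It also fails if it takes over 72 s, if anything falls off the work surface, if the arm or the gripper's body presses on something with over 40 N, if the wrist force passes 120 N, or if a joint passes its speed limit or range.

## Working session

There is one attempt and no reset: what is moved stays moved. The work goes in short steps, Python scripts to look and compute and a tool call to move; the robot and the scene stay as the last step left them, time stands still between calls to the robot, and variables do not carry over. Pictures are saved under pics/ and viewed, at most 10 in all, crops included, and the job is handed in when it is done.

Besides the shell and the picture viewer there is one more tool, called after ">>>" by a JSON object that holds its "name" and its "arguments", one argument or row to a line. move_arm: Moves the arm, as the interface text tells. Its arguments: {"type":"object","properties":{"increments":{"type":"array"},"squeeze":{"type":"number"}},"required":["increments"]}

```bash
mkdir -p pics; ls
cat > h.py <<'E'
import numpy as np, cv2
from cell import manip, vision
def ray(cam,px):
    c=vision.calibration(cam);K=np.array(c["mtx"],float);D=np.array(c["D"],float);P=np.array(c["pose"])
    u=cv2.undistortPoints(np.array(px,float).reshape(-1,1,2),K,D).reshape(-1,2)
    d=np.c_[u[:,0],-u[:,1],-np.ones(len(u))]
    return P[:3,3],d@P[:3,:3].T
def atz(cam,px,z):
    o,d=ray(cam,px);return o+d*((z-o[2])/d[:,2])[:,None]
def cloud(cam,dep,mask):
    r,c=np.nonzero(mask&(dep>0));o,d=ray(cam,np.c_[c,r]);return o+d*dep[r,c][:,None]
E
python3 - <<'E'
from h import *
for n in("top","scene"):
    im,dep=vision.capture(n);cv2.imwrite(f"pics/{n}0.png",im);np.save(f"{n}.npy",dep)
    print(n,np.round(vision.calibration(n)["pose"],3).tolist())
dep=np.load("top.npy")
for l,z in(("tin_left_center",.032),("tin_middle_center",.032),("tin_right_center",.032),("wheel_top",.066),("jar",0),("bowl",0),("glaze",0)):
    s=vision.spot_point("top",l)
    print(l,[(np.round(x["pixel"],1).tolist(),round(x["confidence"],2),np.round(atz("top",x["pixel"],z)[0],3).tolist()) for x in s][:3])
    if l=="wheel_top":continue
    for m in vision.cut_out("top",l)[:3]:
        p=cloud("top",dep,m["mask"]);
        if len(p)<20:continue
        zt=np.percentile(p[:,2],90);q=p[p[:,2]>zt-.012]
        (c,s,a)=cv2.minAreaRect(q[:,:2].astype(np.float32))
        print("  cut",round(m["confidence"],2),m["rect"],"ztop",round(zt,3),np.round(c,3),np.round(s,3),round(a,1),"med",np.round(q[:,:2].mean(0),3))
print({k:np.round(v,3).tolist() for k,v in manip.state().items()})
E
```

```text
pics
top [[-0.015, 0.991, -0.136, 0.432], [-1.0, -0.015, 0.002, -0.032], [-0.0, 0.136, 0.991, 1.239], [0.0, 0.0, 0.0, 1.0]]
scene [[0.805, -0.381, 0.454, 1.005], [0.592, 0.544, -0.594, -0.561], [-0.02, 0.747, 0.664, 0.714], [0.0, 0.0, 0.0, 1.0]]
tin_left_center []
  cut 0.69 [171.5, 206.1, 189.4, 239.5] ztop 0.067 [0.5   0.186] [0.057 0.092] 87.2 med [0.5   0.186]
tin_middle_center [([238.8, 225.8], 0.6, [0.492, 0.022, 0.032])]
  cut 0.24 [199.0, 133.2, 257.2, 188.5] ztop 0.069 [0.67  0.053] [0.154 0.156] 89.8 med [0.669 0.052]
tin_right_center [([333.0, 237.6], 0.84, [0.454, -0.241, 0.032])]
  cut 0.64 [319.3, 221.3, 344.5, 256.2] ztop 0.067 [ 0.45  -0.246] [0.057 0.093] 86.1 med [ 0.45  -0.245]
wheel_top [([226.9, 162.3], 0.92, [0.666, 0.052, 0.066]), ([236.5, 224.8], 0.38, [0.493, 0.027, 0.066])]
jar [([133.4, 174.4], 0.87, [0.648, 0.333, 0.0])]
  cut 0.67 [113.6, 159.9, 138.5, 183.8] ztop 0.1 [0.647 0.333] [0.04  0.041] 89.5 med [0.646 0.331]
bowl [([387.0, 185.8], 0.69, [0.603, -0.412, 0.0])]
  cut 0.95 [371.8, 163.8, 407.9, 199.2] ztop 0.044 [ 0.617 -0.406] [0.098 0.094] 62.3 med [ 0.622 -0.416]
glaze [([329.8, 151.8], 0.51, [0.706, -0.246, 0.0])]
  cut 0.64 [319.0, 136.5, 342.5, 157.5] ztop 0.086 [ 0.709 -0.242] [0.041 0.04 ] 27.3 med [ 0.709 -0.242]
{'t': 0.75, 'joint_pos': [-1.321, 0.377, 0.081, 1.274, -0.0, 1.46], 'qvel': [-0.001, 0.0, -0.0, -0.001, 0.001, 0.002], 'effort': [-0.001, -46.343, 27.012, 0.0, -0.0, 0.0], 'position': [0.202, -0.538, 0.231], 'ee_rot': [0.0, 0.984, 0.179, 0.0], 'force': [-0.034, -0.535, -0.58], 'wrist_torque': [0.037, 0.009, 0.035], 'finger_force': 0.0, 'finger_gap': 0.086}
```

View pics/top0.png

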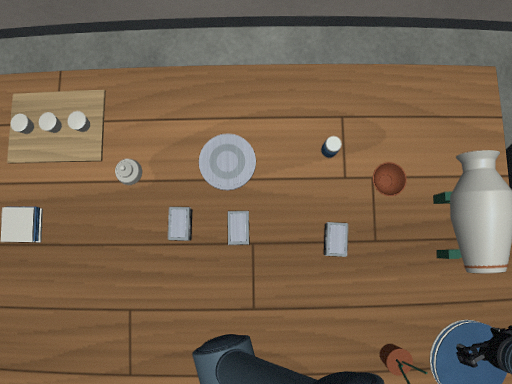

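View pics/scene0.png

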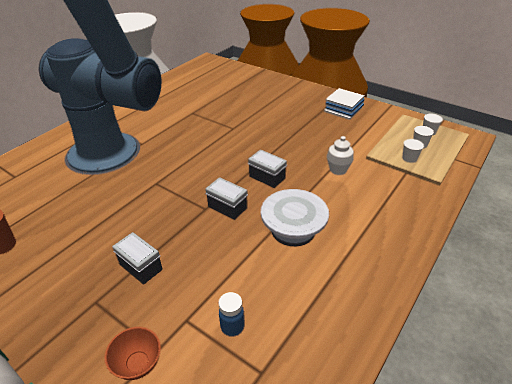

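The top view shows tins at about (180,223), (238,227) and (336,239). The wheel is at (227,161), the jar at (127,171), the glaze pot at (331,147) and the bowl at (390,178). The scene view agrees. I'll refine the tin poses from the depth, then move.

Run:
```python
from h import *
dep=np.load("top.npy");p=cloud("top",dep,dep>0)
for n,x,y in(("L",.5,.186),("M",.492,.024),("R",.45,-.246),("W",.667,.052)):
    r=.1 if n=="W" else .07
    q=p[(np.hypot(p[:,0]-x,p[:,1]-y)<r)&(p[:,2]>.056)&(p[:,2]<.078)]
    print(n,len(q),cv2.minAreaRect(q[:,:2].astype(np.float32)),q.mean(0),np.percentile(q[:,2],[10,90]))
```

```text
L 688 ((0.5003328919410706, 0.18641158938407898), (0.05715133622288704, 0.09226923435926437), 87.64007568359375) [0.49993397 0.18583705 0.06403934] [0.06071751 0.06715083]
M 705 ((0.4872029721736908, 0.02299608290195465), (0.09180930256843567, 0.057717304676771164), 1.5612435340881348) [0.48706552 0.0230555  0.06408858] [0.06123469 0.06686417]
R 704 ((0.4501163959503174, -0.24555568397045135), (0.05687325447797775, 0.09295497834682465), 86.12352752685547) [ 0.45003596 -0.24491229  0.0637165 ] [0.06053901 0.06692469]
W 2528 ((0.6706066131591797, 0.05210292339324951), (0.15633359551429749, 0.15798979997634888), 89.93391418457031) [0.66896807 0.05174063 0.06632295] [0.06322278 0.06932709]
```

>>> {"name": "move_arm", "arguments": {
  "increments": [
    [0, -0.01, -0.01, 0, 0, 7.8, 1],
    [0, -0.02, -0.01, 0, 0, 7.8, 1],
    [0.01, -0.03, 0, 0, 0, 7.8, 1],
    [0.0175, -0.049, 0, 0, 0, 0, 1],
    [0.0175, -0.049, 0, 0, 0, 0, 1],
    [0.0175, -0.049, 0, 0, 0, 0, 1],
    [0.0175, -0.049, 0, 0, 0, 0, 1],
    [0.0175, -0.049, 0, 0, 0, 0, 1],
    [0.0175, -0.049, 0, 0, 0, 0, 1],
    [0.0175, -0.049, 0, 0, 0, 0, 1]
  ]
}}

```text
t: 2.0
position: [0.3413, -0.1405, 0.2516]
ee_rot: [0.0, 1.0, -0.025, 0.001]
force: [0.8, -0.2, -0.3]
finger_gap: 0.0852
finger_force: 0.0
```

>>> {"name": "move_arm", "arguments": {
  "increments": [
    [0.02, -0.047, 0, 0, 0, 0, 1],
    [0.02, -0.047, 0, 0, 0, 0, 1],
    [0.02, -0.047, 0, 0, 0, 0, 1],
    [0.02, -0.047, 0.01, 0, 0, -0.4, 1],
    [0.02, -0.047, 0.02, 0, 0, 0, 1],
    [0.02, -0.04, 0.02, 0, 0, 0, 1],
    [0.01, -0.025, 0.02, 0, 0, 0, 1],
    [0, 0, 0, 0, 0, 0, 1],
    [0, 0, 0, 0, 0, 0, 1]
  ]
}}

```text
t: 3.12
position: [0.4821, 0.0949, 0.1836]
ee_rot: [-0.024, 1.0, 0.018, -0.001]
force: [-0.0, -0.5, 0.2]
finger_gap: 0.0853
finger_force: 0.0
```

```bash
cat >> h.py <<'E'
from scipy.spatial.transform import Rotation as R
def need(x,y,z,yaw):
    s=manip.state();w,a,b,c=s["ee_rot"];r=R.from_quat([a,b,c,w])
    t=R.from_euler("z",yaw,degrees=True)*R.from_quat([1,0,0,0])
    print("shift",np.round(r.inv().apply(np.array([x,y,z])-s["position"]),4),"target-frame shift",np.round(t.inv().apply(np.array([x,y,z])-s["position"]),4),"turn",np.round((r.inv()*t).as_rotvec(degrees=True),2))
    print("q",np.round(s["joint_pos"],3),"qv",np.round(s["qvel"],3),"F",np.round(s["force"],2),"T",np.round(s["wrist_torque"],3))
E
python3 -c "
from h import *
need(.5,.186,.184,-2.4)"
```

```text
shift [ 0.0211 -0.0903  0.004 ] target-frame shift [ 0.0141 -0.0918 -0.0004] turn [-2.75  0.13  4.43]
q [ 0.035  0.226 -0.255  1.091  0.048  3.141] qv [-0.007 -0.014  0.007 -0.002  0.002 -0.   ] F [-0.01 -0.47  0.21] T [-0.027 -0.028 -0.009]
```

>>> {"name": "move_arm", "arguments": {
  "increments": [
    [0, 0, 0, 0, 0, -10.5, 1],
    [0, 0, 0, 0, 0, -10.5, 1],
    [0, 0, 0, 0, 0, -10.5, 1],
    [0, 0, 0, 0, 0, -10.5, 1],
    [0, 0, 0, 0, 0, -10.5, 1],
    [0, 0, 0, 0, 0, -10.5, 1],
    [0, 0, 0, 0, 0, -10.5, 1],
    [0, 0, 0, 0, 0, -10.5, 1],
    [0, 0, 0, 0, 0, -10.5, 1],
    [0, 0, 0, 0, 0, -10.5, 1]
  ]
}}

```text
t: 4.38
position: [0.4826, 0.0946, 0.1845]
ee_rot: [-0.014, 0.592, 0.805, 0.019]
force: [0.6, 0.3, -0.2]
finger_gap: 0.0854
finger_force: 0.0
```

```bash
python3 -c "
from h import *
need(.5,.186,.184,177.6)"
```

```text
shift [0.0819 0.0439 0.0049] target-frame shift [-0.0136  0.092   0.0005] turn [  2.32  -1.8  -70.24]
q [ 0.034  0.225 -0.254  1.091  0.048  1.302] qv [ 0.00e+00 -2.00e-03  0.00e+00 -1.00e-03  1.00e-03 -1.45e+00] F [ 0.64  0.28 -0.22] T [-0.041 -0.022 -0.033]
```

>>> {"name": "move_arm", "arguments": {
  "increments": [
    [0, 0, 0, 0, 0, -10, 1],
    [0, 0, 0, 0, 0, -10, 1],
    [0, 0, 0, 0, 0, -10, 1],
    [0, 0, 0, 0, 0, -10, 1],
    [0, 0, 0, 0, 0, -10, 1],
    [0, 0, 0, 0, 0, -10, 1],
    [0, 0, 0, 0, 0, -10, 1],
    [0, 0, 0, 2.75, 0, 0, 1],
    [-0.007, 0.045, 0, 0, 0, 0, 1],
    [-0.007, 0.045, 0, 0, 0, 0, 1]
  ]
}}

```text
t: 5.62
position: [0.5016, 0.1847, 0.1847]
ee_rot: [-0.001, 0.027, 1.0, 0.0]
force: [0.6, 0.1, -0.2]
finger_gap: 0.0852
finger_force: 0.0
```

```bash
python3 -c "
from h import *
vision.capture('top')
vision.capture('top')
need(.5,.186,.184,177.6)"
```

```text
shift [ 0.0019 -0.0014  0.0004] target-frame shift [ 0.0019 -0.0014  0.0004] turn [ 0.13 -0.11 -0.34]
q [ 0.237  0.317 -0.129  1.126  0.003  0.285] qv [-0.052 -0.022 -0.042  0.012 -0.047 -0.039] F [-0.32 -0.5   1.06] T [-0.036 -0.002  0.018]
```

>>> {"name": "move_arm", "arguments": {
  "increments": [
    [0.002, -0.001, 0.05, 0, 0, -0.3, 1],
    [0, 0, 0.05, 0, 0, 0, 1],
    [0, 0, 0.044, 0, 0, 0, 1],
    [0, 0, 0.02, 0, 0, 0, 1],
    [0, 0, 0, 0, 0, 0, 1],
    [0, 0, 0, 0, 0, 0, 0],
    [0, 0, 0, 0, 0, 0, -1],
    [0, 0, 0, 0, 0, 0, -1],
    [0, 0, 0, 0, 0, 0, -1],
    [0, 0, 0, 0, 0, 0, -1]
  ],
  "squeeze": 70
}}

```text
t: 6.98
position: [0.5002, 0.184, 0.0212]
ee_rot: [-0.0, 0.023, 1.0, 0.001]
force: [-0.7, -0.9, 7.1]
finger_gap: 0.0572
finger_force: 75.8
```

>>> {"name": "move_arm", "arguments": {
  "increments": [
    [0, 0, -0.02, 0, 0, 0, -1],
    [0, 0, -0.045, 0, 0, 0, -1],
    [0, 0, -0.05, 0, 0, 0, -1],
    [0, 0, -0.045, 0, 0, 0, -1],
    [0, 0, -0.02, 0, 0, 0, -1],
    [0, 0, 0, 0, 0, 0, -1],
    [0.06, 0, 0, 0, 0, 0, -1],
    [0, 0, 0, 0, 0, 0, -1],
    [0, 0, 0, 0, 0, 0, -1],
    [0, 0, 0, 0, 0, 0, -1]
  ]
}}

```text
t: 8.22
position: [0.4402, 0.1864, 0.1993]
ee_rot: [-0.002, 0.023, 1.0, 0.0]
force: [0.3, -0.2, -1.8]
finger_gap: 0.0574
finger_force: 75.3
```

```bash
cat > tq.py <<'E'
from h import *
v=[]
for i in range(4):
    vision.capture("scene"); s=manip.state(); w,a,b,c=s["ee_rot"]
    v.append(np.r_[R.from_quat([a,b,c,w]).inv().apply(s["wrist_torque"]),s["force"]])
v=np.array(v);print("tool torque",v[:,:3].round(3).tolist(),"mean",v.mean(0).round(3),s["position"],np.round(s["qvel"],3),s["t"])
E
python3 tq.py
```

```text
tool torque [[0.015, 0.005, -0.03], [-0.004, 0.07, -0.003], [-0.053, -0.007, 0.04], [0.004, 0.055, 0.052]] mean [-0.01   0.031  0.015  0.024 -0.47  -1.913] [0.43989014 0.18630693 0.19938747] [-0.001 -0.003 -0.006  0.002  0.    -0.002] 8.425
```

>>> {"name": "move_arm", "arguments": {
  "increments": [
    [-0.06, 0, 0, 0, 0, 0, -1],
    [0, 0, 0, 0, 0, 0, -1],
    [0.06, 0, 0, 0, 0, 0, -1],
    [0, 0, 0, 0, 0, 0, -1],
    [-0.06, 0, 0, 0, 0, 0, -1],
    [0, 0, 0, 0, 0, 0, -1],
    [0, 0, 0, 0, 0, 0, -1],
    [0, 0, 0, 0, 0, 0, -1]
  ]
}}

```text
t: 9.43
position: [0.4985, 0.1836, 0.1994]
ee_rot: [-0.002, 0.023, 1.0, 0.0]
force: [-0.3, -0.2, -1.6]
finger_gap: 0.0576
finger_force: 75.4
```

```bash
python3 tq.py
```

```text
tool torque [[-0.032, -0.002, -0.005], [0.018, -0.044, 0.018], [-0.043, -0.034, -0.001], [-0.015, -0.043, 0.064]] mean [-0.018 -0.031  0.019 -0.451 -0.086 -2.279] [0.49856174 0.18363892 0.19937736] [ 0.     0.003  0.005  0.    -0.002 -0.001] 9.625
```

>>> {"name": "move_arm", "arguments": {
  "increments": [
    [0.06, 0, 0, 0, 0, 0, -1],
    [0, 0, 0, 0, 0, 0, -1],
    [-0.06, 0, 0, 0, 0, 0, -1],
    [0, 0, 0, 0, 0, 0, -1],
    [0.06, 0, 0, 0, 0, 0, -1],
    [0, 0, 0, 0, 0, 0, -1],
    [0, 0, 0, 0, 0, 0, -1],
    [0, 0, 0, 0, 0, 0, -1]
  ]
}}

```text
t: 10.62
position: [0.4407, 0.1866, 0.2003]
ee_rot: [-0.001, 0.023, 1.0, 0.001]
force: [-0.0, -0.1, -2.4]
finger_gap: 0.0569
finger_force: 75.4
```

```bash
python3 tq.py
```

```text
tool torque [[-0.026, -0.037, 0.025], [0.03, -0.032, 0.009], [-0.008, 0.014, -0.028], [-0.025, -0.024, -0.068]] mean [-0.007 -0.02  -0.015 -0.142 -0.137 -2.346] [0.43991833 0.18635788 0.19959135] [ 0.     0.001 -0.008  0.002  0.    -0.   ] 10.825
```

```bash
sed -i 's/range(4)/range(12)/; s/v\[:,:3\].round(3).tolist()/v[:,:3].std(0).round(3)/' tq.py; python3 tq.py
```

```text
tool torque [0.024 0.019 0.015] mean [-2.000e-03 -1.600e-02 -6.000e-03  8.600e-02  8.700e-02 -2.615e+00] [0.43900759 0.18626284 0.19928898] [-0.001 -0.001  0.002 -0.001 -0.    -0.   ] 11.425
```

>>> {"name": "move_arm", "arguments": {
  "increments": [
    [-0.06, 0, 0, 0, 0, 0, -1],
    [0, 0, 0, 0, 0, 0, -1],
    [0.06, 0, 0, 0, 0, 0, -1],
    [0, 0, 0, 0, 0, 0, -1],
    [-0.06, 0, 0, 0, 0, 0, -1],
    [0, 0, 0, 0, 0, 0, -1],
    [0, 0, 0, 0, 0, 0, -1],
    [0, 0, 0, 0, 0, 0, -1]
  ]
}}

```text
t: 12.42
position: [0.4983, 0.1836, 0.1994]
ee_rot: [-0.002, 0.023, 1.0, 0.0]
force: [-1.3, -1.3, -1.7]
finger_gap: 0.0572
finger_force: 75.4
```

```bash
python3 tq.py
```

```text
tool torque [0.037 0.012 0.027] mean [-1.000e-02 -7.000e-03 -2.000e-03 -1.210e-01  2.670e-01 -2.353e+00] [0.49893339 0.18351344 0.19900329] [-0.001  0.002  0.002 -0.    -0.     0.   ] 13.025
```

Left tin is quiet: −0.016 against −0.007 N m across the tin. I'll put it back.

>>> {"name": "move_arm", "arguments": {
  "increments": [
    [0, 0, 0.03, 0, 0, 0, -1],
    [0, 0, 0.05, 0, 0, 0, -1],
    [0, 0, 0.045, 0, 0, 0, -1],
    [0, 0, 0.03, 0, 0, 0, -1],
    [0, 0, 0.015, 0, 0, 0, -1],
    [0, 0, 0.006, 0, 0, 0, -1],
    [0, 0, 0.002, 0, 0, 0, -1],
    [0, 0, 0, 0, 0, 0, -1]
  ]
}}

```text
t: 14.02
position: [0.4991, 0.1838, 0.022]
ee_rot: [-0.001, 0.023, 1.0, 0.0]
force: [-0.8, 1.0, -2.0]
finger_gap: 0.0572
finger_force: 75.4
```

>>> {"name": "move_arm", "arguments": {
  "increments": [
    [0, 0, 0.0015, 0, 0, 0, -1],
    [0, 0, 0, 0, 0, 0, 0.3],
    [0, 0, 0, 0, 0, 0, 1],
    [0, 0, 0, 0, 0, 0, 1],
    [0, 0, -0.02, 0, 0, 0, 1],
    [0, 0, -0.05, 0, 0, 0, 1],
    [0, 0, -0.05, 0, 0, -2, 1],
    [0.004, -0.05, 0, 0, 0, -2, 1],
    [0.004, -0.055, 0, 0, 0, 0, 1],
    [0.004, -0.05, 0, 0, 0, 0, 1]
  ]
}}

```text
t: 15.28
position: [0.4887, 0.0269, 0.1399]
ee_rot: [-0.002, -0.012, 1.0, 0.0]
force: [-0.4, -0.1, 0.2]
finger_gap: 0.0855
finger_force: 0.0
```

Run:
```python
from h import *
vision.capture('scene')
im,dep=vision.capture('top');cv2.imwrite('pics/t1.png',im)
need(.487,.023,.02,181.6)
p=cloud("top",dep,dep>0)
for n,x,y in(("L",.5,.186),("M",.487,.023)):
    q=p[(np.hypot(p[:,0]-x,p[:,1]-y)<.07)&(p[:,2]>.056)&(p[:,2]<.078)]
    if len(q): print(n,len(q),cv2.minAreaRect(q[:,:2].astype(np.float32)),q.mean(0))
```

```text
shift [ 0.001  -0.0014  0.1197] target-frame shift [ 0.0016 -0.0015  0.1197] turn [-0.06 -0.26 -0.58]
q [-0.079  0.259 -0.329  0.986 -0.002 -0.096] qv [0.071 0.01  0.01  0.005 0.055 0.048] F [-0.24 -0.2  -0.1 ] T [0.054 0.022 0.043]
L 453 ((0.4989605247974396, 0.19272398948669434), (0.09102501720190048, 0.040667254477739334), 0.33952993154525757) [0.49948479 0.19323663 0.06434366]
```

>>> {"name": "move_arm", "arguments": {
  "increments": [
    [0.001, -0.001, 0.04, 0, 0, -0.5, 1],
    [0, 0, 0.05, 0, 0, 0, 1],
    [0, 0, 0.029, 0, 0, 0, 1],
    [0, 0, 0, 0, 0, 0, 0.2],
    [0, 0, 0, 0, 0, 0, -1],
    [0, 0, 0, 0, 0, 0, -1],
    [0, 0, 0, 0, 0, 0, -1],
    [0, 0, 0, 0, 0, 0, -1]
  ]
}}

```text
t: 16.38
position: [0.4878, 0.0276, 0.0212]
ee_rot: [-0.002, -0.016, 1.0, 0.0]
force: [-0.6, 0.6, 1.7]
finger_gap: 0.0573
finger_force: 75.1
```

>>> {"name": "move_arm", "arguments": {
  "increments": [
    [0, 0, -0.02, 0, 0, 0, -1],
    [0, 0, -0.045, 0, 0, 0, -1],
    [0, 0, -0.05, 0, 0, 0, -1],
    [0, 0, -0.045, 0, 0, 0, -1],
    [0, 0, -0.02, 0, 0, 0, -1],
    [0, 0, 0, 0, 0, 0, -1],
    [0.06, 0, 0, 0, 0, 0, -1],
    [0, 0, 0, 0, 0, 0, -1],
    [-0.06, 0, 0, 0, 0, 0, -1],
    [0, 0, 0, 0, 0, 0, -1]
  ]
}}

```text
t: 17.62
position: [0.4907, 0.0272, 0.198]
ee_rot: [-0.003, -0.016, 1.0, 0.0]
force: [0.7, 0.3, -2.2]
finger_gap: 0.0576
finger_force: 75.5
```

>>> {"name": "move_arm", "arguments": {
  "increments": [
    [0.06, 0, 0, 0, 0, 0, -1],
    [0, 0, 0, 0, 0, 0, -1],
    [-0.06, 0, 0, 0, 0, 0, -1],
    [0, 0, 0, 0, 0, 0, -1],
    [0.06, 0, 0, 0, 0, 0, -1],
    [0, 0, 0, 0, 0, 0, -1],
    [0, 0, 0, 0, 0, 0, -1],
    [0, 0, 0, 0, 0, 0, -1]
  ]
}}

```text
t: 18.62
position: [0.4293, 0.0253, 0.2014]
ee_rot: [-0.001, -0.016, 1.0, 0.0]
force: [-0.0, 0.4, -2.4]
finger_gap: 0.0573
finger_force: 75.3
```

```bash
python3 tq.py
```

```text
tool torque [0.029 0.026 0.029] mean [ 3.000e-03 -2.000e-03 -5.000e-03  1.040e-01 -1.180e-01 -2.505e+00] [0.42795184 0.02543984 0.20074231] [ 0.002 -0.002 -0.001  0.    -0.001 -0.003] 19.225
```

>>> {"name": "move_arm", "arguments": {
  "increments": [
    [-0.06, 0, 0, 0, 0, 0, -1],
    [0, 0, 0, 0, 0, 0, -1],
    [0.06, 0, 0, 0, 0, 0, -1],
    [0, 0, 0, 0, 0, 0, -1],
    [-0.06, 0, 0, 0, 0, 0, -1],
    [0, 0, 0, 0, 0, 0, -1],
    [0, 0, 0, 0, 0, 0, -1],
    [0, 0, 0, 0, 0, 0, -1]
  ]
}}

```text
t: 20.23
position: [0.4873, 0.0274, 0.2009]
ee_rot: [-0.002, -0.016, 1.0, 0.0]
force: [-0.6, -0.5, -3.5]
finger_gap: 0.0575
finger_force: 75.5
```

```bash
python3 tq.py
```

```text
tool torque [0.025 0.028 0.021] mean [-4.000e-03 -6.000e-03  1.200e-02 -1.000e-03  7.400e-02 -2.401e+00] [0.48791045 0.02735822 0.20048323] [-0.     0.002 -0.001  0.    -0.001 -0.   ] 20.825
```

Middle tin is quiet too: −0.002 against −0.006 N m. I'll put it back with a 4 mm correction in y.

>>> {"name": "move_arm", "arguments": {
  "increments": [
    [0, -0.004, 0.03, 0, 0, 0, -1],
    [0, 0, 0.05, 0, 0, 0, -1],
    [0, 0, 0.045, 0, 0, 0, -1],
    [0, 0, 0.03, 0, 0, 0, -1],
    [0, 0, 0.015, 0, 0, 0, -1],
    [0, 0, 0.006, 0, 0, 0, -1],
    [0, 0, 0.003, 0, 0, 0, -1],
    [0, 0, 0, 0, 0, 0, -1]
  ]
}}

```text
t: 21.82
position: [0.4878, 0.0234, 0.022]
ee_rot: [-0.002, -0.016, 1.0, 0.0]
force: [0.1, -0.6, -2.4]
finger_gap: 0.0577
finger_force: 75.5
```

>>> {"name": "move_arm", "arguments": {
  "increments": [
    [0, 0, 0.0012, 0, 0, 0, -1],
    [0, 0, 0, 0, 0, 0, 0.3],
    [0, 0, 0, 0, 0, 0, 1],
    [0, 0, 0, 0, 0, 0, 1],
    [0, 0, -0.02, 0, 0, 0, 1],
    [0, 0, -0.05, 0, 0, 0, 1],
    [0, 0, -0.05, 0, 0, 3, 1],
    [0, -0.02, 0, 0, 0, 2.7, 1],
    [0.004, -0.05, 0, 0, 0, 0, 1],
    [0.004, -0.05, 0, 0, 0, 0, 1]
  ]
}}

```text
t: 23.08
position: [0.4727, -0.0969, 0.1406]
ee_rot: [-0.002, 0.033, 0.999, 0.0]
force: [0.3, 0.2, 0.3]
finger_gap: 0.0854
finger_force: 0.0
```

>>> {"name": "move_arm", "arguments": {
  "increments": [
    [0.004, -0.05, 0, 0, 0, 0, 1],
    [0.004, -0.05, 0, 0, 0, 0, 1],
    [0.003, -0.04, 0, 0, 0, 0, 1],
    [0, -0.01, 0, 0, 0, 0, 1],
    [0, 0, 0, 0, 0, 0, 1],
    [0, 0, 0, 0, 0, 0, 1]
  ]
}}

```text
t: 23.82
position: [0.4517, -0.2434, 0.1402]
ee_rot: [-0.003, 0.033, 0.999, 0.001]
force: [0.4, 0.6, -0.4]
finger_gap: 0.0853
finger_force: 0.0
```

Run:
```python
from h import *
im,dep=vision.capture('top')
need(.45,-.245,.02,176.1)
p=cloud("top",dep,dep>0)
for n,x,y in(("L",.5,.186),("M",.487,.023)):
    q=p[(np.hypot(p[:,0]-x,p[:,1]-y)<.07)&(p[:,2]>.056)&(p[:,2]<.078)]
    if len(q): print(n,len(q),cv2.minAreaRect(q[:,:2].astype(np.float32)),q.mean(0))
```

```text
shift [ 0.001  -0.0018  0.1202] target-frame shift [ 0.0016 -0.0017  0.1202] turn [ 0.04 -0.3   0.17]
q [-0.617  0.304 -0.265  1.006 -0.002 -0.551] qv [ 0.002 -0.003  0.001 -0.002 -0.002 -0.001] F [-0.31  0.29  0.16] T [-0.027  0.022  0.022]
L 695 ((0.4988723695278168, 0.18411195278167725), (0.05792709439992905, 0.09064245969057083), 89.48345947265625) [0.49929334 0.18355686 0.06409749]
M 710 ((0.489111989736557, 0.024082336574792862), (0.0921693742275238, 0.057839397341012955), 2.227001190185547) [0.48866978 0.02410865 0.0641389 ]
```

>>> {"name": "move_arm", "arguments": {
  "increments": [
    [0.001, -0.002, 0.04, 0, 0, 0, 1],
    [0, 0, 0.05, 0, 0, 0, 1],
    [0, 0, 0.029, 0, 0, 0, 1],
    [0, 0, 0, 0, 0, 0, 0.2],
    [0, 0, 0, 0, 0, 0, -1],
    [0, 0, 0, 0, 0, 0, -1],
    [0, 0, 0, 0, 0, 0, -1],
    [0, 0, 0, 0, 0, 0, -1]
  ]
}}

```text
t: 24.88
position: [0.4506, -0.2468, 0.0221]
ee_rot: [-0.002, 0.033, 0.999, 0.0]
force: [0.3, 2.0, 0.8]
finger_gap: 0.0572
finger_force: 75.9
```

>>> {"name": "move_arm", "arguments": {
  "increments": [
    [0, 0, -0.02, 0, 0, 0, -1],
    [0, 0, -0.045, 0, 0, 0, -1],
    [0, 0, -0.05, 0, 0, 0, -1],
    [0, 0, -0.045, 0, 0, 0, -1],
    [0, 0, -0.02, 0, 0, 0, -1],
    [0, 0, 0, 0, 0, 0, -1],
    [-0.06, 0, 0, 0, 0, 0, -1],
    [0, 0, 0, 0, 0, 0, -1],
    [0.06, 0, 0, 0, 0, 0, -1],
    [0, 0, 0, 0, 0, 0, -1]
  ]
}}

```text
t: 26.12
position: [0.4433, -0.2429, 0.197]
ee_rot: [-0.008, 0.034, 0.999, 0.004]
force: [0.9, -0.1, -5.5]
finger_gap: 0.0573
finger_force: 79.1
```

>>> {"name": "move_arm", "arguments": {
  "increments": [
    [-0.06, 0, 0, 0, 0, 0, -1],
    [0, 0, 0, 0, 0, 0, -1],
    [0.06, 0, 0, 0, 0, 0, -1],
    [0, 0, 0, 0, 0, 0, -1],
    [-0.06, 0, 0, 0, 0, 0, -1],
    [0, 0, 0, 0, 0, 0, -1],
    [0, 0, 0, 0, 0, 0, -1],
    [0, 0, 0, 0, 0, 0, -1]
  ]
}}

```text
t: 27.12
position: [0.5099, -0.2506, 0.2012]
ee_rot: [-0.003, 0.034, 0.999, 0.0]
force: [-0.6, 0.3, -5.2]
finger_gap: 0.0573
finger_force: 84.3
```

```bash
python3 tq.py
```

```text
tool torque [0.098 0.33  0.078] mean [ 1.000e-03 -2.700e-02  1.200e-02  8.600e-02 -2.400e-01 -5.087e+00] [ 0.51070512 -0.25076461  0.20109042] [-0.003  0.    -0.001 -0.009  0.018  0.047] 27.725
```

>>> {"name": "move_arm", "arguments": {
  "increments": [
    [0.06, 0, 0, 0, 0, 0, -1],
    [0, 0, 0, 0, 0, 0, -1],
    [-0.06, 0, 0, 0, 0, 0, -1],
    [0, 0, 0, 0, 0, 0, -1],
    [0.06, 0, 0, 0, 0, 0, -1],
    [0, 0, 0, 0, 0, 0, -1],
    [0, 0, 0, 0, 0, 0, -1],
    [0, 0, 0, 0, 0, 0, -1]
  ]
}}

```text
t: 28.72
position: [0.4524, -0.2475, 0.2024]
ee_rot: [-0.001, 0.033, 0.999, -0.001]
force: [-0.5, -0.1, -4.2]
finger_gap: 0.0575
finger_force: 84.2
```

```bash
python3 tq.py; python3 -c "
from h import *
need(.6695,.052,.216,176.1)"
```

```text
tool torque [0.052 0.291 0.076] mean [-3.000e-03 -3.900e-02  5.000e-03 -8.700e-02 -3.400e-02 -5.143e+00] [ 0.45086127 -0.24670115  0.20128232] [ 0.001 -0.     0.001  0.001 -0.018 -0.025] 29.325
shift [-0.1981  0.3126 -0.0156] target-frame shift [-0.1978  0.3129 -0.0147] turn [ 0.01 -0.28  0.07]
q [-0.623  0.268 -0.151  1.156 -0.002 -0.556] qv [ 0.001 -0.     0.001  0.001 -0.018 -0.025] F [-1.04  0.02 -4.83] T [ 0.019  0.179 -0.091]
```

>>> {"name": "move_arm", "arguments": {
  "increments": [
    [0, 0, 0, 0, 0, 0, -1],
    [0, 0, 0, 0, 0, 0, -1],
    [0, 0, 0, 0, 0, 0, -1],
    [0, 0, 0, 0, 0, 0, -1],
    [0, 0, 0, 0, 0, 0, -1],
    [0, 0, 0, 0, 0, 0, -1],
    [0, 0, 0, 0, 0, 0, -1],
    [0, 0, 0, 0, 0, 0, -1],
    [0, 0, 0, 0, 0, 0, -1]
  ],
  "squeeze": 100
}}

```text
t: 30.45
position: [0.4508, -0.2467, 0.2013]
ee_rot: [-0.002, 0.034, 0.999, 0.0]
force: [-1.3, 3.3, -3.2]
finger_gap: 0.0568
finger_force: 127.4
```

```bash
sed -i 's/^v=np.array(v)/v=np.array(v);print(v[:,1].round(3).tolist())/' tq.py; python3 tq.py
```

```text
[-0.615, 1.49, -0.667, 0.248, -0.684, 0.806, -0.218, -0.624, -0.185, -0.44, 1.312, 0.964]
tool torque [0.276 0.784 0.274] mean [-0.173  0.116 -0.023  0.686  0.766 -4.438] [ 0.45090833 -0.24672555  0.20134454] [ 0.006 -0.001  0.005  0.04  -0.084 -0.087] 31.05
```

Chatter grows with squeeze here, so I'll ease the grip to 45 N, repeat gentler strokes and re-read.

>>> {"name": "move_arm", "arguments": {
  "increments": [
    [0, 0, 0, 0, 0, 0, -1],
    [0, 0, 0, 0, 0, 0, -1],
    [0, 0, 0, 0, 0, 0, -1],
    [0, 0, 0, 0, 0, 0, -1],
    [0, 0, 0, 0, 0, 0, -1]
  ],
  "squeeze": 45
}}

```text
t: 31.68
position: [0.4509, -0.2467, 0.2013]
ee_rot: [-0.002, 0.033, 0.999, 0.0]
force: [2.7, 0.8, -3.7]
finger_gap: 0.057
finger_force: 123.0
```

```bash
python3 tq.py
```

```text
[-1.779, 1.063, -0.216, -0.735, -0.444, -0.201, 2.751, 0.434, -2.499, -0.76, -0.023, -0.318]
tool torque [0.326 1.264 0.21 ] mean [ 0.167 -0.227 -0.085 -0.431 -0.397 -5.461] [ 0.45083064 -0.24671432  0.20132079] [-0.004 -0.002 -0.004  0.018  0.063 -0.159] 32.275
```

>>> {"name": "move_arm", "arguments": {
  "increments": [
    [0, 0, 0.03, 0, 0, 0, -1],
    [0, 0, 0.05, 0, 0, 0, -1],
    [0, 0, 0.045, 0, 0, 0, -1],
    [0, 0, 0.03, 0, 0, 0, -1],
    [0, 0, 0.015, 0, 0, 0, -1],
    [0, 0, 0.006, 0, 0, 0, -1],
    [0, 0, 0.003, 0, 0, 0, -1],
    [0, 0, 0, 0, 0, 0, -1]
  ],
  "squeeze": 45
}}

```text
t: 33.28
position: [0.4524, -0.2481, 0.0258]
ee_rot: [-0.0, 0.033, 0.999, -0.001]
force: [-1.4, 2.1, 9.7]
finger_gap: 0.057
finger_force: 122.1
```

>>> {"name": "move_arm", "arguments": {
  "increments": [
    [0, 0, -0.002, 0, 0, 0, -1],
    [0, 0, 0, 0, 0, 0, 0.4],
    [0, 0, 0, 0, 0, 0, 1],
    [0, 0, 0, 0, 0, 0, 1],
    [0, 0, 0, 0, 0, 0, 1]
  ]
}}

```text
t: 33.9
position: [0.45, -0.2467, 0.0243]
ee_rot: [-0.002, 0.033, 0.999, 0.0]
force: [-0.1, -0.4, -0.4]
finger_gap: 0.0854
finger_force: 0.0
```

Run:
```python
from h import *
im,dep=vision.capture('scene');cv2.imwrite('pics/s2.png',cv2.resize(im[180:330,60:260],(800,600)))
need(.4505,-.2465,.020,176.1)
```

```text
shift [-0.0005  0.0002  0.0043] target-frame shift [-0.0005  0.0002  0.0043] turn [ 0.01 -0.28  0.07]
q [-0.624  0.422 -0.43   0.723 -0.002 -0.557] qv [-0.     0.001  0.     0.001 -0.     0.001] F [-0.22 -0.04  0.01] T [0.045 0.011 0.006]
```

View pics/s2.png

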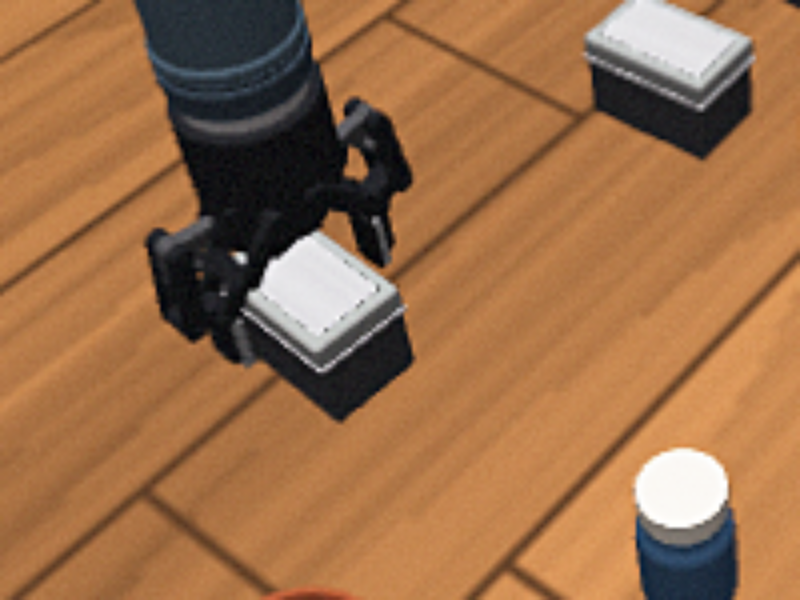

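The tin stands flat and upright between the open fingers, with its lid around crop (325,295). I'll check whether it slid in x.

Run:
```python
from h import *
im,dep=vision.capture('scene')
p=cloud("scene",dep,dep>0)
for n,x,y,yaw in(("R",.45,-.2465,-3.9),("M",.4885,.0237,1.9)):
    d=p-np.array([x,y,0]);c,s=np.cos(np.radians(yaw)),np.sin(np.radians(yaw))
    u=d[:,0]*c+d[:,1]*s;w=-d[:,0]*s+d[:,1]*c
    k=(abs(w)<.02)&(p[:,2]>.02)&(p[:,2]<.055)&(u>.02)&(u<.09); print(n,k.sum(),"end face u",np.percentile(u[k],[10,50,90]).round(4))
    k=(abs(w)<.05)&(p[:,2]>.02)&(p[:,2]<.05)&(u>.02)&(u<.04)&(w<-.01)&(w>-.045); print(n,k.sum(),"side w",np.percentile(w[k],[10,50,90]).round(4) if k.sum() else 0)
    k=(abs(w)<.02)&(abs(u-.03)<.012)&(p[:,2]>.05)&(p[:,2]<.085);print("top z",np.percentile(p[k,2],[10,50,90]).round(4))
```

```text
R 178 end face u [0.0475 0.0489 0.0503]
R 35 side w [-0.0302 -0.029  -0.0282]
top z [0.0637 0.0649 0.0663]
M 93 end face u [0.044  0.045  0.0465]
M 53 side w [-0.029  -0.0274 -0.0257]
top z [0.0638 0.0654 0.0666]
```

>>> {"name": "move_arm", "arguments": {
  "increments": [
    [-0.003, 0, 0.003, 0, 0, 0, 1],
    [0, 0, 0, 0, 0, 0, 0.3],
    [0, 0, 0, 0, 0, 0, -1],
    [0, 0, 0, 0, 0, 0, -1],
    [0, 0, 0, 0, 0, 0, -1],
    [0, 0, -0.03, 0, 0, 0, -1],
    [0, 0, -0.05, 0, 0, 0, -1],
    [0, 0, -0.05, 0, 0, 0, -1],
    [0, 0, -0.04, 0, 0, 0, -1],
    [0, 0, -0.01, 0, 0, 0, -1]
  ],
  "squeeze": 45
}}

```text
t: 35.25
position: [0.4548, -0.2474, 0.2031]
ee_rot: [-0.001, 0.033, 0.999, -0.001]
force: [0.3, -0.1, -6.1]
finger_gap: 0.0574
finger_force: 51.3
```

```bash
sed -i 's/range(12)/range(6)/' tq.py; python3 tq.py
```

```text
[-0.07, -0.04, 0.01, -0.001, -0.059, -0.012]
tool torque [0.022 0.03  0.021] mean [-0.015 -0.029  0.013 -0.009 -0.135 -5.499] [ 0.4524913  -0.24590944  0.19884514] [-0.001 -0.002  0.009  0.003 -0.    -0.   ] 35.55
```

Calm now. I'll repeat the strokes.

>>> {"name": "move_arm", "arguments": {
  "increments": [
    [-0.05, 0, 0, 0, 0, 0, -1],
    [-0.01, 0, 0, 0, 0, 0, -1],
    [0, 0, 0, 0, 0, 0, -1],
    [0.05, 0, 0, 0, 0, 0, -1],
    [0.01, 0, 0, 0, 0, 0, -1],
    [0, 0, 0, 0, 0, 0, -1],
    [-0.05, 0, 0, 0, 0, 0, -1],
    [-0.01, 0, 0, 0, 0, 0, -1],
    [0, 0, 0, 0, 0, 0, -1],
    [0, 0, 0, 0, 0, 0, -1]
  ]
}}

```text
t: 36.8
position: [0.5132, -0.2508, 0.201]
ee_rot: [-0.003, 0.033, 0.999, 0.0]
force: [-0.1, 0.0, -5.0]
finger_gap: 0.0578
finger_force: 51.3
```

```bash
sed -i 's/range(6)/range(8)/' tq.py; python3 tq.py
```

```text
[0.134, 0.029, -0.09, 0.052, 0.138, 0.041, -0.072, 0.052]
tool torque [0.032 0.078 0.027] mean [-2.700e-02  3.500e-02 -1.300e-02 -5.000e-03  3.250e-01 -5.104e+00] [ 0.51348316 -0.25095278  0.20116614] [ 0.     0.002  0.002 -0.     0.005 -0.001] 37.2
```

>>> {"name": "move_arm", "arguments": {
  "increments": [
    [0.05, 0, 0, 0, 0, 0, -1],
    [0.01, 0, 0, 0, 0, 0, -1],
    [0, 0, 0, 0, 0, 0, -1],
    [0, 0, 0, 0, 0, 0, -1],
    [0, 0, 0, 0, 0, 0, -1]
  ]
}}

```text
t: 37.83
position: [0.455, -0.2473, 0.2016]
ee_rot: [-0.002, 0.033, 0.999, -0.0]
force: [0.2, 0.1, -4.5]
finger_gap: 0.0576
finger_force: 51.4
```

```bash
python3 tq.py
```

```text
[-0.017, 0.01, -0.035, -0.119, -0.007, -0.038, -0.076, -0.075]
tool torque [0.037 0.04  0.016] mean [ 8.000e-03 -4.500e-02 -2.000e-03  2.010e-01  1.500e-02 -4.834e+00] [ 0.45392649 -0.24690329  0.20126353] [-0.001 -0.002 -0.003  0.001 -0.001 -0.001] 38.225
```

>>> {"name": "move_arm", "arguments": {
  "increments": [
    [-0.05, 0, 0, 0, 0, 0, -1],
    [-0.01, 0, 0, 0, 0, 0, -1],
    [0, 0, 0, 0, 0, 0, -1],
    [0, 0, 0, 0, 0, 0, -1],
    [0, 0, 0, 0, 0, 0, -1],
    [0, 0, 0, 0, 0, 0, -1],
    [0, 0, 0, 0, 0, 0, -1]
  ]
}}

```text
t: 39.1
position: [0.5134, -0.251, 0.2012]
ee_rot: [-0.002, 0.034, 0.999, 0.0]
force: [0.1, 0.1, -5.4]
finger_gap: 0.0573
finger_force: 51.4
```

```bash
sed -i 's/range(8)/range(12)/' tq.py; python3 tq.py; python3 -c "
from h import *
need(.6695,.052,.216,176.1)"
```

```text
[0.021, 0.021, 0.011, 0.093, 0.014, 0.053, 0.028, 0.044, 0.04, 0.029, -0.012, 0.038]
tool torque [0.023 0.025 0.018] mean [-0.008  0.032 -0.015  0.133  0.333 -5.308] [ 0.51373786 -0.25094717  0.20102742] [-0.     0.003  0.    -0.    -0.001 -0.001] 39.7
shift [-0.1351  0.3127 -0.0156] target-frame shift [-0.1348  0.3128 -0.015 ] turn [ 0.   -0.27  0.07]
q [-0.564  0.384  0.012  1.203 -0.002 -0.497] qv [-0.     0.003  0.    -0.    -0.001 -0.001] F [-0.12  0.45 -5.52] T [0.011 0.038 0.027]
```

The right tin rattles: +0.035, −0.045, +0.032 N m on alternate strokes. Taking it to the wheel.

>>> {"name": "move_arm", "arguments": {
  "increments": [
    [-0.007, 0.015, -0.005, 0, 0, 0, -1],
    [-0.014, 0.033, -0.005, 0, 0, 0, -1],
    [-0.018, 0.042, -0.005, 0, 0, 0, -1],
    [-0.018, 0.042, 0, 0, 0, 0, -1],
    [-0.018, 0.042, 0, 0, 0, 0, -1],
    [-0.018, 0.042, 0, 0, 0, 0, -1],
    [-0.018, 0.042, 0, 0, 0, 0, -1],
    [-0.014, 0.03, 0, 0, 0, 0, -1],
    [-0.007, 0.018, 0, 0, 0, 0, -1],
    [-0.003, 0.007, 0, 0, 0, 0, -1]
  ]
}}

```text
t: 40.95
position: [0.6695, 0.0536, 0.2153]
ee_rot: [-0.003, 0.033, 0.999, 0.0]
force: [-0.8, -0.0, -4.9]
finger_gap: 0.0576
finger_force: 51.4
```

>>> {"name": "move_arm", "arguments": {
  "increments": [
    [0, 0, 0, 0, 0, 0, -1],
    [0, 0, 0, 0, 0, 0, -1],
    [0, 0, 0, 0, 0, 0, -1],
    [0, 0, 0, 0, 0, 0, -1]
  ]
}}

```text
t: 41.45
position: [0.6693, 0.0517, 0.2156]
ee_rot: [-0.002, 0.034, 0.999, 0.0]
force: [0.5, -0.6, -5.4]
finger_gap: 0.0577
finger_force: 51.4
```

Run:
```python
from h import *
im,dep=vision.capture('scene');cv2.imwrite('pics/s3.png',im)
need(.6695,.052,.216,176.1);s=manip.state();print(s["position"],s["ee_rot"],s["finger_force"])
```

```text
shift [-0.0002  0.0002 -0.0004] target-frame shift [-0.0002  0.0002 -0.0004] turn [ 0.   -0.27  0.02]
q [-0.017  0.598  0.392  1.37   0.     0.05 ] qv [ 0.004  0.003  0.003 -0.002 -0.    -0.   ] F [ 0.18  0.44 -4.98] T [-0.059  0.019 -0.039]
[0.66930905 0.05178384 0.21555852] [-2.35930854e-03  3.38432586e-02  9.99424364e-01  9.26289361e-05] 51.39323741197586
```

View pics/s3.png

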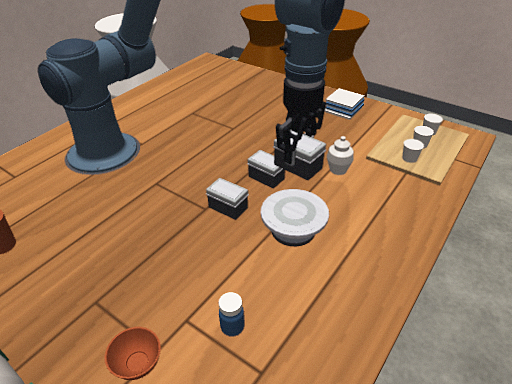

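The held tin is level at about (302,155), above the wheel at (295,213). The other two tins stand at (266,168) and (228,197), and the jar, glaze pot and bowl are untouched.

```bash
python3 -c "
from cell import manip
print(manip.sign_off())"
```

```text
the job is handed in; nothing more can be done
None
```

The right-hand tin rattles: the moment across it shifted by about 0.08 N m between opposite strokes. It was handed in held upright and still over the middle of the wheel, its base about 13 cm above the disc. The left and middle tins were quiet and stand back within a few millimetres of where they were. Partway through its test I set the right tin down and gripped it again, because it chattered in the tighter grip.

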